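# Hang the bottle basket in the warming bath and load it

### The job

Get the amber bottle ready for warming in the empty bath tank: take the steel wire basket with the yellow grip off the sloping drying stand and hook it over the tank's long wall nearest the robot, so that it hangs upright inside, in the free space beside the thermostat. Let go of it, then stand the amber bottle with the blue cap upright on the floor of the hanging basket. Set both down gently, never tip the bottle over, and leave the white and the green bottle standing where they are.

Things in the scene. Friction and masses are not known exactly. Their poses are not given: they have to be found in the camera images.
- tank: Fixed open steel bath tank, empty, 200 (x) x 320 (y) mm, walls 6 mm, rim top 155 mm and inner floor 16 mm above the counter. Origin on the counter under its centre, z up. Its -x long wall is nearest the robot. A white thermostat with a purple band sits on the +y end wall: head x -53 to 53, y 97 to 183 mm, up to 293 mm above the counter; nothing else in the tank lies below y = 95 mm.
- hang_rim (a point): On the rim top of the tank's near (-x) long wall, in mid-thickness, at tank (-97, -35, 155) mm: middle of the wall's free length. The 86 mm wide basket may hang with its middle up to 50 mm either side of here. Axes as the tank's: +x into the tank, +y along the wall towards the thermostat, z up.
- stand: Fixed drying stand: A-frame of 10 mm steel bar, 200 mm wide (y), 137 mm high, on a blue drip tray 230 (x) x 220 (y) x 14 mm; origin on the counter under the tray's centre. Its sloping face looks up and to +x, 30 degrees from vertical, top edge towards -x. Axes of its rails along y: top x -60, z 132 mm; lower x -19, z 52 mm. The basket is hooked over the top rail and lies on both.
- basket: Loose steel hook-on wire basket, 0.28-0.42 kg. Origin: mid underside of the hook's bridge, which sits on the rim. As hung, z is up, +x points into the basket, y along the rim. Hook gap 16 mm (x -8 to 8), 70 mm wide; lip to z -20, then flared to x -17, z -31 mm; back plate to z -105, its foot buffer from x 3 mm. Starts leaning on the stand, z along the slope (30 deg); lift 35 mm along z to unhook.
- basket_grip (a point): Centre of the basket's flat yellow plastic grip, at basket (-2, 0, 42) mm: 12 mm thick (basket x), 44 mm wide (y), 48 mm high (z 18 to 66 mm), standing up above the hook; same axes as the basket.
- basket_floor (a point): Centre of the basket's floor, top side, at basket (52, 0, -102) mm; same axes. The wire box has walls to z -43 mm, inside 80 (x 12 to 92) x 80 (y) mm, outside to x 96, y -43 to 43, z -105 mm.
- amber_bottle: Loose amber glass bottle with a blue screw cap and a white label band, 60 mm diameter, 140 mm tall, 0.22 to 0.34 kg; origin at the centre of its underside, z up.
- amber_cap (a point): Centre of its blue cap: 38 mm diameter, 28 mm high, 126 mm above the bottle's underside.
- white_bottle: Loose bystander: white bottle with a red cap, same size; origin at the centre of its underside.
- green_bottle: Loose bystander: green bottle with a white cap, same size; origin at the centre of its underside.
Mind the look-alikes: they are no part of the job. What is shaped like the amber_bottle but purple is not meant.

How it is judged (in metres and radians):
On the way:
1. the basket hangs upright inside the tank, hooked over the near long wall beside the thermostat, and is released, with no bottle in it yet (x of basket in the frame of hang_rim between -0.009 and 0.009 m and y of basket in the frame of hang_rim between -0.06 and 0.06 m and z of basket in the frame of hang_rim between -0.005 and 0.006 m and x of basket_floor in the frame of hang_rim above 0.03 m and angle between basket's own z axis and vertical below 0.12 rad and contact force between the fingers and basket below 0.2 N and linear speed of basket below 0.03 m/s and distance between amber_bottle and basket_floor above 0.08 m), for 0.3 s.
At the end, for the whole second after the job is handed in: Basket hooked on the tank's near long wall, bridge on the rim (9 mm across, 60 mm along, -5 to +6 mm high), inside the tank, upright within 7 degrees; amber bottle on its floor (22 mm of centre, -6 to +10 mm), upright within 11 degrees; both released, at rest (x of basket in the frame of hang_rim between -0.009 and 0.009 m and y of basket in the frame of hang_rim between -0.06 and 0.06 m and z of basket in the frame of hang_rim between -0.005 and 0.006 m and x of basket_floor in the frame of hang_rim above 0.03 m and angle between basket's own z axis and vertical below 0.12 rad and angle between amber_bottle's own z axis and vertical below 0.2 rad and horizontal distance between amber_bottle and basket_floor below 0.022 m and z of amber_bottle in the frame of basket_floor between -0.006 and 0.01 m and linear speed of each of basket, amber_bottle below 0.02 m/s); the robot touches nothing.
It fails at once if the amber bottle is tipped more than 30 degrees (angle between amber_bottle's own z axis and vertical above 0.52 rad).
It fails at once if the white or the green bottle is moved by more than 30 mm or tipped over (distance of any of white_bottle, green_bottle from where it was at the start of the episode above 0.03 m or angle between any of white_bottle, green_bottle's own z axis and vertical above 0.5 rad).
It fails at once if the basket is banged on the tank (over 60 N) (contact force between basket and tank above 60 N).
It fails at once if the bottle is dropped or banged into the basket (over 50 N) (contact force between amber_bottle and basket above 50 N).
It also fails if it takes over 72 s, if anything falls off the work surface, if the arm or the gripper's body presses on something with over 40 N, if the wrist force passes 120 N, or if a joint passes its speed limit or range.

### The arm

A 6-joint arm with a two-finger parallel gripper is mounted at the origin on the work surface. World frame = base frame: x ahead of the robot, y to its left, z up, the work surface at z = 0. Lengths are in mm, angles in rad, forces in N, time in s.
With the tool pointing down it reaches from about 300 to 775 mm from the base axis. Payload 14.6 kg.
Tool frame: the origin (TCP) lies at the very end of the fingers, on their centre line; the grasp point (between the pads) lies 19 mm behind it; z points along the fingers, y is the line along which they close (so a half turn about z gives the same grasp; the last joint's range is limited). The gripper opens to 94 mm and grips with 3 to 60 N. Pads are 16 mm wide; open, the fingers measure 119 mm over their backs; the gripper's body (75 mm by 177 mm) begins 78 mm behind the grasp point.
Start: joints at [1.069, 0.3, 1.521, -0, 1.321, -0.067], TCP at [231.672, 498.816, 205.446] pointing down, gripper open.
Joint ranges: [-3.03, 3.03], [-0.79, 2.21], [0.23, 2.52], [-1.04, 4.18], [0, 3.07], [-2.55, 2.55]. Speed limits (rad/s): [2.22, 2.22, 2.57, 3.14, 3.14, 3.14].

### API

Orientations are given as [roll, pitch, yaw] about the fixed x, y, z axes, in that order (R = Rz(yaw) Ry(pitch) Rx(roll)).
In Python, from cell import manip, eyes, ticket gives the robot as it stands. The module is installed in compiled form; this text tells all that it offers.
- The arm moves only by the tool arm_command, never from a script. Its argument "plan" is a list of rows, each a list of 5 numbers: the opening, from -1 (shut) to 1 (fully open), then the shift along the tool's x, y, z in m, then the turn about the tool's z in rad. In form: [[jaw, dx, dy, dz, roll], ...]. A call has 1 to 20 rows; each row shifts and turns the commanded pose from where the row before left it, along the tool's axes as they then stand; what a row does not reach is not made up. A row lasts 1/8 s, in which the tool goes at most 62.5 mm and 10.7 degrees, less where a joint would pass 70% of its speed; a pose out of reach is approached as far as the arm can. A call is refused whole if a number of a shift passes 0.0625 or a number of a turn 0.188, either way. A call with a gripper value outside its range is refused whole. The fingers move at their own pace and stop on an object; "newtons" is the grip in N (left out, the last holds). Time passes only in rows, so rows that do not move let the fingers close. It gives the time, the measured TCP pose, the force, the opening and the grip force at its end, in the units of the state.
- manip.read_state(): the state, without advancing time (a new reading comes with each control period).
- eyes.camera(name): name is "scene" or "top" or "wrist"; returns a dict with "img" (480x640x3 uint8, blue, green, red), "z_map" (480x640 float32, mm along the optical axis (not along the pixel's ray), 0 where there is no reading), "fx", "fy", "cx", "cy" (pixels), "eye" and "orientation" of the camera in the world. Camera axes: x right, y down, z forward; pixel columns grow to the right and rows downward; lengths in mm; the calibration is good to about 2 mm. A picture is of the moment at which its call begins.
- ticket.sign_off(): hands the job in; it is judged then, once.
The state is a dict: "clock": time; "joints": joint angles; "qd": joint speeds; "effort": joint torques, N m; "eef_pos": TCP position; "eef_rot": TCP orientation; "wrist_force": force on the tool from outside, world axes, zero at the start; "moment": the same for the moment, N m; "finger_gap": finger opening in mm; "finger_force": force on a finger pad.
Only numpy, scipy, OpenCV 4.12 (cv2) and the standard library are available. Lean on these libraries where they do the work, as an engineer would, in place of code of your own. Each camera call takes 0.05 s, during which the arm holds its last target. There are 200 camera calls.

## Working session

There is one attempt and no reset: what is moved stays moved. The work goes in short steps, Python scripts to look and compute and a tool call to move; the robot and the scene stay as the last step left them, time stands still between calls to the robot, and variables do not carry over. Pictures are saved under pics/ and viewed, at most 10 in all, crops included, and the job is handed in when it is done.

Besides the shell and the picture viewer there is one more tool, called after ">>>" as name([rows], argument=value, ...), one row to a line, values as JSON. arm_command: Moves the arm, as the interface text tells. Its arguments: {"type":"object","properties":{"plan":{"type":"array"},"newtons":{"type":"number"}},"required":["plan"]}

```bash
mkdir -p pics; cat > h.py <<'E'
import numpy as np, cv2
from scipy.spatial.transform import Rotation as R
from cell import manip, eyes, ticket
def cam(n):
    c=eyes.camera(n); return c
def rot(c):
    o=np.array(c["orientation"],float)
    return o if o.shape==(3,3) else R.from_euler('xyz',o).as_matrix()
def cloud(c):
    z=c["z_map"]; v,u=np.mgrid[0:480,0:640]
    p=np.stack([(u-c["cx"])/c["fx"]*z,(v-c["cy"])/c["fy"]*z,z],-1)
    return p@rot(c).T+np.array(c["eye"])
E
python3 - <<'E'
from h import *
print(manip.read_state())
ims=[]
for n in("scene","top"):
    c=cam(n); np.savez(f"{n}0.npz",**{k:np.array(v) for k,v in c.items()})
    print(n,c["eye"],c["orientation"],c["fx"],c["cx"],c["cy"])
    cv2.imwrite(f"pics/{n}0.png",c["img"])
E
```

```text
{'clock': 0.0, 'joints': array([ 1.06936905e+00,  3.00488335e-01,  1.52157045e+00, -1.77520588e-06,
        1.32072298e+00, -6.66187968e-02]), 'qd': array([ 0.00136117, -0.00036449, -0.00131576,  0.00084321, -0.00078934,
        0.00083427]), 'effort': array([-3.68565870e-04, -5.31791461e+01, -3.52743351e+01,  7.09034060e-02,
        2.42679776e-02, -1.20645532e-04]), 'eef_pos': array([231.56488053, 498.58403267, 204.8813824 ]), 'eef_rot': array([-3.14040607e+00, -7.74427187e-05,  2.70678457e+00]), 'wrist_force': array([0.65601132, 0.52162275, 0.08467479]), 'moment': array([ 0.08765877, -0.04343912, -0.01582568]), 'finger_force': 0.0, 'finger_gap': 94.07140729467909}
scene [1022.32452309 -415.31075565  913.32621616] [-2.42511905 -0.01190387  0.89548925] 480.7469653788192 307.326242455518 236.1352784898928
top [ 374.02353613   -6.06336942 1269.85997841] [-3.01385705  0.01267999 -1.56853563] 555.188511535132 327.60568745312514 242.08331095233035
```

View pics/scene0.png

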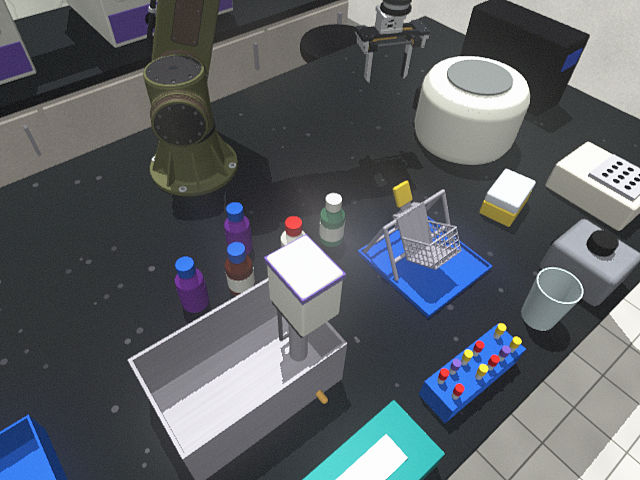

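View pics/top0.png

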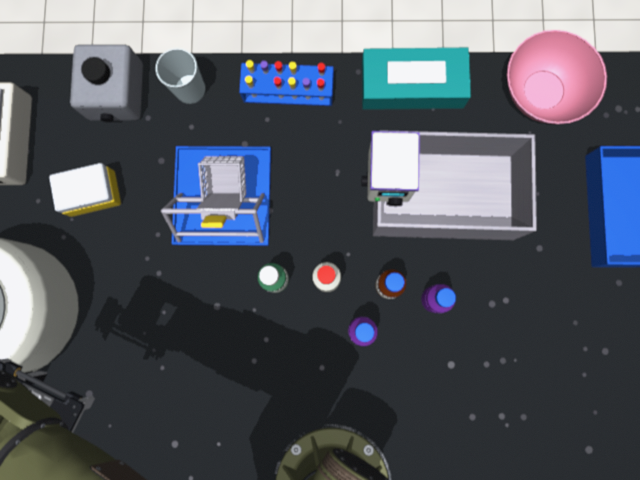

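Scene: the arm hangs out at the left. The amber bottle's blue cap is at top-view px (394,283), with purple look-alikes at (364,332) and (445,297). The tank is centred near (455,185), and the stand tray near (222,195) with the yellow grip at (213,222).

```bash
cat > m.py <<'E'
from h import *
def load(n):
    d=np.load(f"{n}0.npz"); return {k:d[k] for k in d.files}
def ray(c,u,v,z):
    d=rot(c)@np.array([(u-c["cx"])/c["fx"],(v-c["cy"])/c["fy"],1]); e=c["eye"]
    return e+d*(z-e[2])/d[2]
if __name__=="__main__":
  for n in("top","scene"):
    c=load(n); P=cloud(c); hsv=cv2.cvtColor(c["img"],cv2.COLOR_BGR2HSV); H,S,V=[hsv[...,i].astype(int) for i in range(3)]
    X,Y,Z=P[...,0],P[...,1],P[...,2]; ok=c["z_map"]>0
    print(n,"counter z",np.median(Z[ok&(abs(Z)<15)]))
    def blobs(name,m,zp,amin=40):
        k,l,s,ce=cv2.connectedComponentsWithStats(m.astype(np.uint8))
        for i in range(1,k):
            if s[i,4]>=amin:
                q=P[(l==i)&ok]; print(name,ce[i].round(1),s[i,4],"ray",ray(c,*ce[i],zp).round(1),"cloud med",np.median(q,0).round(1),"zmax",np.percentile(q[:,2],95).round(1) )
    roi=(X>150)&(X<800)&(abs(Y)<450)
    blobs("bluecap",roi&(H>95)&(H<120)&(S>110)&(Z>118)&(Z<160)&(V>90),140)
    blobs("red",roi&((H<8)|(H>172))&(S>130)&(Z>115)&(Z<160),140)
    blobs("whitecap",roi&(S<40)&(V>180)&(Z>125)&(Z<150),140)
    blobs("yellow",roi&(H>20)&(H<35)&(S>130)&(Z>100),170,20)
    def rect(name,m):
        q=P[m&ok][:,:2].astype(np.float32); r=cv2.minAreaRect(q); print(name,len(q),r)
    rect("tray",roi&(H>105)&(H<125)&(S>150)&(Z>6)&(Z<25)&(X<640)&(Y>0)&(Y<350))
    rim=roi&(Z>148)&(Z<162)&(Y<0)&(X>380); rect("rim",cv2.morphologyEx(rim.astype(np.uint8),cv2.MORPH_OPEN,np.ones((2,2)))>0)
    rect("head",roi&(Z>285)&(Z<300)&(Y<0))
    rail=roi&(Z>128)&(Z<142)&(Y>80)&(Y<330)&(X>350)&(X<500)
    q=P[rail&ok]; 
    if len(q)>10: print("rail",len(q),np.median(q,0),np.polyfit(q[:,1],q[:,0],1),q[:,1].min(),q[:,1].max())
E
python3 m.py
```

```text
top counter z 0.11256930213357919
bluecap [394.  282.2] 277 ray [ 437.2 -126.4  140. ] cloud med [ 437.5 -126.4  139.6] zmax 143.2
bluecap [445.1 297.5] 284 ray [ 406.3 -229.1  140. ] cloud med [ 406.4 -229.2  139.4] zmax 143.1
bluecap [364.  332.2] 277 ray [336.7 -65.  140. ] cloud med [337.  -64.9 139.8] zmax 143.6
red [325.9 274.4] 242 ray [452.7  11.9 140. ] cloud med [453.3  11.7 139.6] zmax 143.2
whitecap [219.4 165.9] 163 ray [679.8 235.6 140. ] cloud med [682.3 235.5 142.6] zmax 147.1
whitecap [209.9 211.2] 420 ray [583.6 252.6 140. ] cloud med [584.2 251.7 138.9] zmax 145.2
whitecap [268.2 275.4] 266 ray [450.5 129.5 140. ] cloud med [451.2 129.8 139.9] zmax 142.9
yellow [213.5 221.1] 224 ray [557.8 238.  170. ] cloud med [555.4 235.7 184.6] zmax 193.7
tray 635 ((584.9033813476562, 248.1894073486328), (202.5048370361328, 111.7230224609375), 89.54098510742188)
rim 1401 ((668.9264526367188, -286.46136474609375), (379.35137939453125, 250.63511657714844), 88.41411590576172)
head 2771 ((649.2489013671875, -114.79593658447266), (87.3174057006836, 108.76531982421875), 88.3301315307
[... 647 characters left out ...]
 ray [451.  131.1 140. ] cloud med [452.5 129.7 141.6] zmax 144.1
whitecap [407.8 209.6] 83 ray [580.1 240.3 140. ] cloud med [581.6 238.3 142.1] zmax 146.0
yellow [402.3 193.6] 341 ray [555.  241.5 170. ] cloud med [560.2 234.6 178.3] zmax 194.3
tray 413 ((585.2871704101562, 248.9537811279297), (200.652099609375, 109.97592163085938), 89.48097229003906)
rim 2438 ((648.0768432617188, -221.06439208984375), (384.47564697265625, 200.0047607421875), 88.3689193725586)
head 2906 ((649.9859008789062, -114.53474426269531), (88.38624572753906, 109.73645782470703), 87.96784973144531)
rail 152 [458.0209047  126.09306504 139.78813233] [-6.06825936e-02  4.63980875e+02] 111.20412032611455 148.3493663660555
```

```bash
cat > m2.py <<'E'
from m import *
for n in("top","scene"):
    c=load(n); P=cloud(c); hsv=cv2.cvtColor(c["img"],cv2.COLOR_BGR2HSV); H,S,V=[hsv[...,i].astype(int) for i in range(3)]
    X,Y,Z=P[...,0],P[...,1],P[...,2]; ok=c["z_map"]>0
    print(n)
    def line(name,m,ys):
        q=P[m&ok]; 
        if len(q)<15: print(name,"few",len(q)); return
        f=np.polyfit(q[:,1],q[:,0],1)
        for _ in range(3):
            r=q[:,0]-np.polyval(f,q[:,1]); q=q[abs(r)<max(2.5,2*r.std())]; f=np.polyfit(q[:,1],q[:,0],1)
        print(name,len(q),"deg",-np.degrees(np.arctan(f[0])).round(2),[(y,np.polyval(f,y).round(1)) for y in ys],"z",np.median(q[:,2]).round(1),"y",q[:,1].min().round(1),q[:,1].max().round(1))
    z155=(abs(Z-155)<4)&(Y<-60)&(Y>-430)
    line("near rim",z155&(X>520)&(X<580)&(Y>-400),[-250,-150])
    line("far rim",z155&(X>720)&(X<800)&(Y>-400),[-250])
    q=P[z155&(X>590)&(X<710)&(Y<-350)&ok]; print("end wall y",np.median(q,0).round(1),len(q))
    line("toprail",(abs(Z-134)<5)&(X>560)&(X<600)&(Y>140)&(Y<360),[240])
    g=ok&(H>20)&(H<35)&(S>130)&(Z>140)&(X>530)&(X<600)&(Y>200)&(Y<290)
    q=P[g]; print("grip ext y",np.percentile(q[:,1],[1,50,99]).round(1),"x",np.percentile(q[:,0],[1,50,99]).round(1),"z",np.percentile(q[:,2],[1,50,99]).round(1))
    for y0,y1 in((215,235),(238,255)):
        s=q[(q[:,1]>y0)&(q[:,1]<y1)&(q[:,2]>180)]; print(np.median(s,0).round(1),len(s))
    b=(H>105)&(H<125)&(S>130)&(X>440)&(X<720)&(Y>110)&(Y<370)&(abs(Z-14)<8)&ok
    q=P[b]; print("tray x",q[:,0].min(),q[:,0].max(),"y",q[:,1].min(),q[:,1].max(), cv2.minAreaRect(q[:,:2].astype(np.float32)))
E
python3 m2.py
```

```text
top
near rim 469 deg -1.7 [(-250, np.float64(548.2)), (-150, np.float64(551.1))] z 155.0 y -400.0 -91.9
far rim 353 deg -1.83 [(-250, np.float64(742.1))] z 155.0 y -399.8 -97.7
end wall y [ 651.8 -411.2  154.9] 194
toprail 391 deg -0.67 [(240, np.float64(584.0))] z 135.9 y 157.6 356.6
grip ext y [216.5 235.7 255.5] x [544.  555.4 570.2] z [158.  184.6 195.7]
[550.  226.  190.1] 62
[549.7 246.7 189.8] 57
tray x 528.4060137010239 719.8914299782518 y 146.26910075108415 368.0781898966844 ((624.6434936523438, 257.3603820800781), (221.36721801757812, 191.36219787597656), 89.64027404785156)
scene
near rim 616 deg -1.7 [(-250, np.float64(550.0)), (-150, np.float64(553.0))] z 155.4 y -399.9 -126.2
far rim 858 deg -1.66 [(-250, np.float64(743.5))] z 155.6 y -399.9 -96.4
end wall y [ 654.8 -411.1  155.7] 283
toprail 284 deg 0.35 [(240, np.float64(591.7))] z 135.5 y 156.7 356.4
grip ext y [215.5 234.6 258.9] x [544.8 560.2 572.6] z [157.  178.3 195.2]
[553.9 223.2 189.4] 74
[555.3 246.4 190. ] 58
tray x 529.5514971687658 719.9934967193551 y 145.1825154438494 369.69769825634864 ((624.7581787109375, 257.4319763183594), (190.43930053710938, 224.51141357421875), 0.008197064511477947)
```

```bash
python3 - <<'E'
import cv2
a=cv2.imread("pics/top0.png")[130:260,140:300]; b=cv2.imread("pics/scene0.png")[160:320,340:500]
a=cv2.resize(a,(400,325),interpolation=2); b=cv2.resize(b,(400,400),interpolation=2)
import numpy as np
o=np.zeros((400,800,3),np.uint8); o[:325,:400]=a; o[:,400:]=b; cv2.imwrite("pics/z.png",o)
E
```

```text
(no output)
```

View pics/z.png

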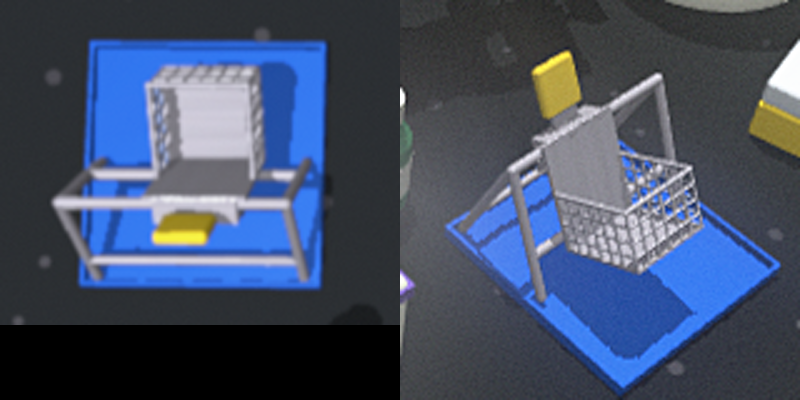

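>>> arm_command([
  [1,0,0,-0.04,0.18],
  [1,0,0,-0.04,0.18],
  [1,0,0,-0.04,0.18],
  [1,0,0,-0.02,0.18],
  [1,0,0,0,0.18],
  [1,0,0,0,0.18],
  [1,0,0,0,0.057],
  [1,0,0,0,0],
])

```text
clock: 1.1
eef_pos: [231.7, 498.8, 345.2]
eef_rot: [-3.141, 0.0, 1.57]
wrist_force: [0.2, -0.1, 0.0]
finger_gap: 94.1
finger_force: 0.0
```

>>> arm_command([
  [1,-0.0375,0.0469,0,0],
  [1,-0.0375,0.0469,0,0],
  [1,-0.0375,0.0469,0,0],
  [1,-0.0375,0.0469,0,0],
  [1,-0.0375,0.0469,0,0],
  [1,-0.0375,0.0469,0,0],
  [1,-0.0375,0.0469,0,0],
  [1,0,0,0,0],
  [1,0,0,0,0],
])

```text
clock: 2.22
eef_pos: [559.4, 236.3, 345.2]
eef_rot: [-3.141, -0.0, 1.571]
wrist_force: [-1.1, 0.5, 0.3]
finger_gap: 94.2
finger_force: 0.0
```

```bash
python3 - <<'E'
from h import *
c=cam("wrist"); P=cloud(c); print(manip.read_state()["eef_pos"],c["eye"],c["orientation"])
hsv=cv2.cvtColor(c["img"],cv2.COLOR_BGR2HSV); H,S=hsv[...,0],hsv[...,1]
q=P[(H>20)&(H<35)&(S>130)&(c["z_map"]>0)&(P[...,2]>140)]
print(len(q)); print(np.percentile(q,[1,50,99],axis=0).round(1))
for z in (160,170,180,190):
    s=q[abs(q[:,2]-z)<4]; print(z,len(s),np.percentile(s,[3,50,97],axis=0).round(1).tolist() if len(s) else 0)
t=q[q[:,2]>188]; print(np.polyfit(t[:,1],t[:,0],1))
cv2.imwrite("pics/w1.png",c["img"])
E
```

```text
[559.08375412 236.74768177 345.56088669] [559.10890722 313.7791393  525.87198855] [ 2.87566534e+00  7.08318130e-04 -2.50275627e-05]
8900
[[510.4 223.  163.5]
 [577.3 256.2 470. ]
 [618.7 268.6 473.3]]
160 102 [[567.4, 221.7, 159.3], [568.6, 240.3, 161.7], [569.8, 258.9, 163.8]]
170 189 [[561.4, 221.5, 166.3], [563.5, 240.5, 170.0], [566.5, 259.4, 173.7]]
180 202 [[555.6, 221.6, 176.3], [557.6, 241.9, 180.1], [560.5, 260.1, 183.8]]
190 545 [[541.7, 220.6, 186.7], [548.4, 240.6, 192.2], [554.7, 259.6, 193.9]]
[ -0.83807865 789.5306036 ]
```

View pics/w1.png

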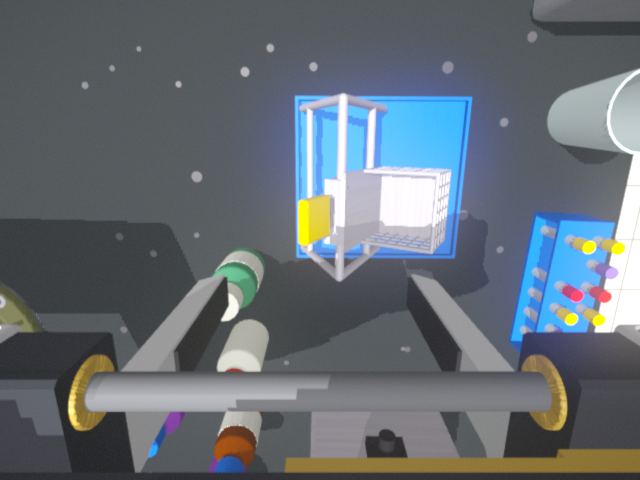

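The wrist view shows the yellow grip at px (314,220), the basket beyond the rail, and clear space for both fingers.

>>> arm_command([
  [1,0.0015,0,0.05,0],
  [1,0,0,0.05,0],
  [1,0,0,0.04,0],
  [1,0,0,0.03,0],
  [1,0,0,0.02,0],
  [1,0,0,0,0],
  [-1,0,0,0,0],
  [-1,0,0,0,0],
  [-1,0,0,0,0],
  [-1,0,0,0,0],
  [-1,0,0,0,0],
  [-1,0,0,0,0],
], newtons=12)

```text
clock: 3.78
eef_pos: [559.4, 237.5, 155.5]
eef_rot: [-3.141, 0.0, 1.57]
wrist_force: [-16.5, -1.3, 11.8]
finger_gap: 37.6
finger_force: 8.0
```

>>> arm_command([
  [-1,0,0,0,0],
  [-1,0,0,0,0],
  [-1,0,0,0,0],
])

```text
clock: 4.15
eef_pos: [557.9, 237.7, 156.3]
eef_rot: [-3.138, 0.0, 1.57]
wrist_force: [-19.1, -2.2, 15.0]
finger_gap: 31.5
finger_force: 11.8
```

```bash
python3 - <<'E'
from h import *
print({k:np.round(v,2) for k,v in manip.read_state().items() if k in("eef_pos","wrist_force","moment","finger_gap","finger_force")})
c=cam("scene"); P=cloud(c); cv2.imwrite("pics/s2.png",cv2.resize(c["img"][110:290,330:510],(600,600),interpolation=2))
E
```

```text
{'eef_pos': array([557.89, 237.73, 156.34]), 'wrist_force': array([-19.14,  -2.18,  14.98]), 'moment': array([-0.38,  3.6 ,  0.06]), 'finger_force': np.float64(11.78), 'finger_gap': np.float64(31.49)}
```

View pics/s2.png

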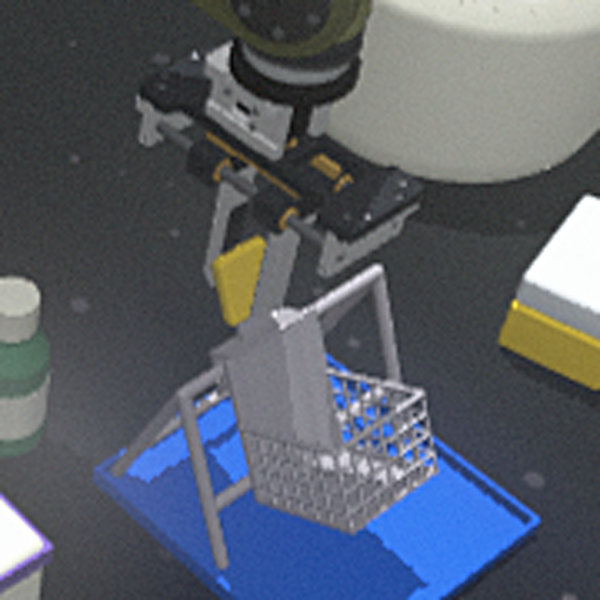

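Both fingers are on the grip, seen at px (240,280) of the crop. Lifting along the slope.

>>> arm_command([
  [-1,0,-0.004,-0.004,0],
  [-1,0,-0.004,-0.007,0],
  [-1,0,-0.004,-0.007,0],
  [-1,0,0,0,0],
], newtons=18)

```text
clock: 4.7
eef_pos: [549.3, 237.4, 174.9]
eef_rot: [3.136, -0.001, 1.569]
wrist_force: [6.0, -0.6, 4.0]
finger_gap: 28.0
finger_force: 16.8
```

>>> arm_command([
  [-1,0,-0.005,-0.0087,0],
  [-1,0,-0.005,-0.0087,0],
  [-1,0,0,0,0],
])

```text
clock: 5.08
eef_pos: [539.2, 237.4, 192.5]
eef_rot: [3.136, -0.001, 1.569]
wrist_force: [6.5, -0.4, 5.8]
finger_gap: 28.3
finger_force: 18.4
```

```bash
cat > g.py <<'E'
from h import *
import sys
s=manip.read_state(); print({k:np.round(s[k],2) for k in("eef_pos","wrist_force","finger_gap","finger_force")})
for n in sys.argv[2:]:
    c=cam(n); P=cloud(c); hsv=cv2.cvtColor(c["img"],cv2.COLOR_BGR2HSV); H,S=hsv[...,0],hsv[...,1]
    t=s["eef_pos"]; m=(H>20)&(H<35)&(S>130)&(c["z_map"]>0)&(np.linalg.norm(P-t,axis=-1)<75)
    q=P[m]; print(n,len(q)); print(np.percentile(q,[2,50,98],axis=0).round(1).tolist())
    if n=="scene":
        d=rot(c).T@(t-np.array([0,0,60])-c["eye"]); u,v=int(d[0]/d[2]*c["fx"]+c["cx"]),int(d[1]/d[2]*c["fy"]+c["cy"])
        u=min(max(u,100),540);v=min(max(v,100),380)
        cv2.imwrite(f"pics/{sys.argv[1]}.png",cv2.resize(c["img"][v-100:v+100,u-100:u+100],(600,600),interpolation=2))
E
python3 g.py s3 scene top
```

```text
{'eef_pos': array([539.25, 237.42, 192.5 ]), 'wrist_force': array([ 6.48, -0.36,  5.79]), 'finger_gap': np.float64(28.29), 'finger_force': np.float64(18.45)}
scene 236
[[527.0, 215.7, 192.6], [541.5, 226.5, 219.2], [554.3, 252.1, 231.6]]
top 5
[[546.8, 216.0, 191.6], [551.2, 217.5, 197.6], [554.1, 220.3, 202.1]]
```

View pics/s3.png

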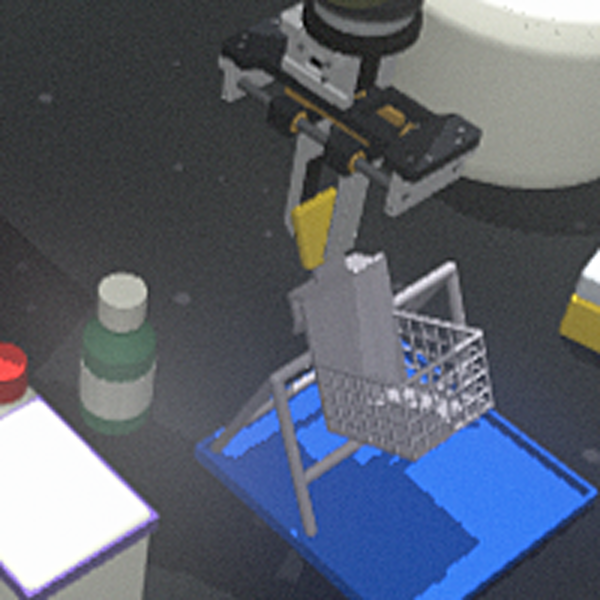

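The basket follows the gripper with no slip, and the hook is rising clear of the rail near px (310,300). Continuing along the slope, then up and away.

>>> arm_command([
  [-1,0,-0.005,-0.0087,0],
  [-1,0,-0.005,-0.0087,0],
  [-1,0,0.003,-0.01,0],
  [-1,0,0.008,-0.012,0],
  [-1,0,0.012,-0.012,0],
  [-1,0,0.012,-0.015,0],
  [-1,0,0.012,-0.015,0],
  [-1,0,0.012,-0.02,0],
  [-1,0,0,-0.03,0],
  [-1,0,0,-0.03,0],
  [-1,0,0,0,0],
  [-1,0,0,0,0],
], newtons=25)

```text
clock: 6.68
eef_pos: [586.5, 237.4, 351.0]
eef_rot: [-3.14, 0.0, 1.57]
wrist_force: [0.4, 0.6, 0.7]
finger_gap: 0.2
finger_force: 0.0
```

```bash
python3 g.py s4 scene top
```

```text
{'eef_pos': array([586.51, 237.41, 351.05]), 'wrist_force': array([0.37, 0.62, 0.72]), 'finger_gap': np.float64(0.21), 'finger_force': np.float64(0.0)}
scene 0Traceback (most recent call last):
  File "g.py", line 7, in <module>
    q=P[m]; print(n,len(q)); print(np.percentile(q,[2,50,98],axis=0).round(1).tolist())
                                   ~~~~~~~~~~~~~^^^^^^^^^^^^^^^^^^^^
    return _quantile_unchecked(
        a, q, axis, out, overwrite_input, method, keepdims, weights)
    return _ureduce(a,
                    func=_quantile_ureduce_func,
    ...<5 lines>...
                    overwrite_input=overwrite_input,
                    method=method)
    r = func(a, **kwargs)
    result = _quantile(arr,
                       quantiles=q,
    ...<2 lines>...
                       out=out,
                       weights=wgt)
    slices_having_nans = np.isnan(arr[-1, ...])
                                  ~~~^^^^^^^^^
IndexError: index -1 is out of bounds for axis 0 with size 0
```

The basket slipped out of the grip, so I need to see where it went.

```bash
python3 - <<'E'
from h import *
ims=[]
for n in("scene","top"):
    c=cam(n); P=cloud(c); np.savez(f"{n}1.npz",**{k:np.array(v) for k,v in c.items()})
    hsv=cv2.cvtColor(c["img"],cv2.COLOR_BGR2HSV);H,S=hsv[...,0],hsv[...,1]
    q=P[(H>20)&(H<35)&(S>130)&(c["z_map"]>0)&(P[...,0]>480)&(P[...,0]<720)&(P[...,1]>110)&(P[...,1]<380)&(P[...,2]<280)]
    print(n,len(q),np.percentile(q,[2,50,98],axis=0).round(1).tolist() if len(q) else 0)
    ims.append(c["img"])
a=cv2.resize(ims[0][140:340,330:530],(400,400),interpolation=2); b=cv2.resize(ims[1][110:290,130:310],(400,400),interpolation=2)
cv2.imwrite("pics/s5.png",np.hstack([a,b]))
E
```

```text
scene 264 [[575.9, 216.0, 189.2], [584.7, 232.8, 214.8], [587.0, 256.9, 230.6]]
top 82 [[572.9, 216.0, 199.0], [577.3, 223.5, 224.4], [583.8, 234.0, 229.5]]
```

View pics/s5.png

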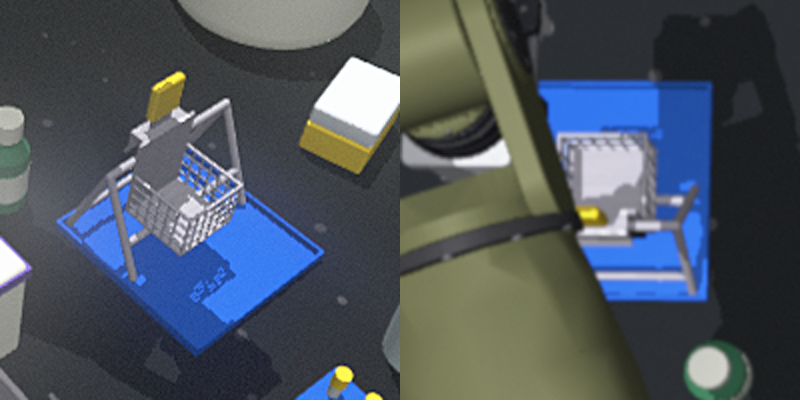

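The basket is now perched nearly upright against the top rail: grip at about px (167,95) in the left crop, leaning roughly 15 degrees. That makes a better regrasp. Measuring with the wrist camera.

```bash
python3 - <<'E'
from h import *
def an(n,c):
    P=cloud(c); hsv=cv2.cvtColor(c["img"],cv2.COLOR_BGR2HSV);H,S=hsv[...,0],hsv[...,1]
    q=P[(H>20)&(H<35)&(S>130)&(c["z_map"]>0)&(P[...,0]>480)&(P[...,0]<720)&(P[...,1]>190)&(P[...,1]<290)&(P[...,2]>150)&(P[...,2]<245)]
    print(n,len(q))
    for z in range(185,240,8):
        s=q[abs(q[:,2]-z)<4]
        if len(s)>3: print(z,len(s),np.percentile(s[:,0],[3,50,97]).round(1),np.percentile(s[:,1],[3,50,97]).round(1))
    t=q[q[:,2]>222]
    if len(t)>5: print("top yaw slope",np.polyfit(t[:,1],t[:,0],1)[0])
    # grey basket plate / rail section at y 225..250
    g=P[(c["z_map"]>0)&(S<60)&(P[...,0]>540)&(P[...,0]<720)&(P[...,1]>222)&(P[...,1]<252)&(P[...,2]>30)&(P[...,2]<190)]
    for z in range(50,190,10):
        s=g[abs(g[:,2]-z)<5]
        if len(s)>3: print("   grey",z,len(s),np.percentile(s[:,0],[3,50,97]).round(1))
an("wrist",cam("wrist"))
d=np.load("scene1.npz"); an("scene",{k:d[k] for k in d.files})
E
```

```text
wrist 661
193 5 [575.5 578.  579. ] [260.4 260.9 261.2]
201 11 [574.8 577.4 580.1] [260.4 261.  261.1]
209 9 [574.8 577.6 580.9] [260.4 261.  261.2]
217 16 [574.3 577.8 581.3] [260.2 261.1 261.3]
225 485 [572.7 577.9 583. ] [220.8 242.  260.3]
233 135 [574.7 578.  581.4] [222.  239.7 258.4]
top yaw slope 0.009999649110106772
   grey 50 63 [546.2 549.1 551.8]
   grey 60 1446 [596.7 635.3 672.9]
   grey 70 33 [673.3 674.4 676.2]
   grey 80 23 [673.4 673.9 675.6]
   grey 90 54 [673.4 674.3 675.7]
   grey 100 21 [673.3 673.8 675.1]
   grey 110 27 [673.2 673.8 674.9]
   grey 120 97 [672.3 673.9 676. ]
   grey 130 18 [564.2 564.4 564.6]
   grey 140 63 [564.5 565.8 567.1]
   grey 170 266 [569.1 588.4 592.5]
scene 264
185 5 [579.8 583.8 585. ] [217.5 218.4 231.1]
193 36 [579.1 585.4 587.2] [216.3 234.9 256.6]
201 39 [578.6 584.9 586.8] [216.  230.3 254.9]
209 37 [577.6 585.4 586.8] [217.1 227.6 252.8]
217 40 [577.6 585.2 586.7] [216.1 231.6 254.7]
225 78 [575.3 583.6 586.8] [216.2 234.2 256.9]
233 29 [577.1 582.1 585.4] [218.7 238.7 256.7]
top yaw slope 0.015083804821013824
   grey 50 12 [549.6 551.5 554.3]
   grey 60 183 [596.7 632.9 675.6]
   grey 70 31 [594.2 596.5 677.4]
   grey 80 28 [593.7 595.3 677.9]
   grey 90 41 [593.5 595.4 677.7]
   grey 100 35 [593.4 594.9 678. ]
   grey 110 36 [593.7 595.2 678.1]
   grey 120 41 [593.5 674.3 678.2]
   grey 130 29 [592.4 594.  609.1]
   grey 140 22 [592.6 593.7 594.9]
   grey 150 24 [592.2 594.3 595.5]
   grey 160 33 [573.6 593.5 595.3]
   grey 170 86 [571.5 585.3 594.2]
   grey 180 8 [582.2 582.7 585.7]
```

The basket is standing upright (plate x about 594 at all heights), with grip centre about (579, 239, 206). Regrasping firmly.

>>> arm_command([
  [1,0.0015,-0.0075,0,0],
  [1,0,0,0,0],
  [1,0,0,0,0],
  [1,0,0,0.05,0],
  [1,0,0,0.05,0],
  [1,0,0,0.04,0],
  [1,0,0,0.022,0],
  [1,0,0,0,0],
  [-1,0,0,0,0],
  [-1,0,0,0,0],
  [-1,0,0,0,0],
  [-1,0,0,0,0],
  [-1,0,0,0,0],
  [-1,0,0,0,0],
  [-1,0,0,0,0],
  [-1,0,0,0,0],
], newtons=40)

```text
clock: 8.88
eef_pos: [579.4, 238.9, 190.3]
eef_rot: [3.141, -0.0, 1.57]
wrist_force: [0.4, 0.2, -0.6]
finger_gap: 11.6
finger_force: 40.0
```

>>> arm_command([
  [-1,0,0,-0.005,0],
  [-1,0,0,-0.01,0],
  [-1,0,0,-0.015,0],
  [-1,0,0,-0.03,0],
  [-1,0,0,0,0],
  [-1,0,0,0,0],
])

```text
clock: 9.62
eef_pos: [579.1, 238.9, 250.8]
eef_rot: [3.142, -0.0, 1.57]
wrist_force: [0.8, -0.4, -3.0]
finger_gap: 11.9
finger_force: 40.0
```

>>> arm_command([
  [-1,0,0,-0.03,0],
  [-1,0,0,-0.04,0],
  [-1,0,-0.02,-0.03,0],
  [-1,0,-0.03,0,0],
  [-1,-0.02,-0.03,0,0],
  [-1,-0.035,-0.03,0,0],
  [-1,-0.04,0,0,0],
  [-1,-0.04,0,0,0],
  [-1,-0.04,0,0,0],
  [-1,-0.04,0,0,0],
  [-1,-0.04,0,0,0],
  [-1,-0.04,0,0,0],
  [-1,-0.04,0,0,0],
  [-1,-0.04,0,0,0],
  [-1,-0.04,0,0,0],
  [-1,-0.04,0,0,0],
  [-1,-0.04,0,0,0],
  [-1,-0.021,0,0,0.03],
  [-1,-0.01,0,0,0],
  [-1,0,0,0,0],
])

```text
clock: 12.12
eef_pos: [468.5, -286.6, 350.5]
eef_rot: [3.141, -0.0, 1.54]
wrist_force: [-0.5, 0.5, -0.3]
finger_gap: 0.4
finger_force: 0.0
```

```bash
python3 g.py s6 scene top wrist; python3 - <<'E'
from h import *
s=manip.read_state(); t=s["eef_pos"]
for n in("top","scene"):
    c=cam(n);P=cloud(c);ok=c["z_map"]>0
    m=ok&(P[...,0]>t[0]-20)&(P[...,0]<t[0]+130)&(abs(P[...,1]-t[1])<60)&(P[...,2]>160)&(P[...,2]<t[2]-10)
    q=P[m]; print(n,len(q),np.percentile(q,[2,50,98],axis=0).round(1).tolist())
    rq=q[q[:,2]>t[2]-75]
    for z in range(200,350,10):
        k=q[abs(q[:,2]-z)<5]
        if len(k)>5: print(z,len(k),np.percentile(k[:,0],[3,50,97]).round(1),np.percentile(k[:,1],[3,97]).round(1))
E
```

```text
{'eef_pos': array([ 468.5 , -286.55,  350.47]), 'wrist_force': array([-0.48,  0.53, -0.35]), 'finger_gap': np.float64(0.44), 'finger_force': np.float64(0.0)}
scene 0
top 2 [[547.0, -248.3, 160.8], [547.1, -246.2, 161.6], [547.3, -244.1, 162.5]]Traceback (most recent call last):
  File "g.py", line 7, in <module>
    q=P[m]; print(n,len(q)); print(np.percentile(q,[2,50,98],axis=0).round(1).tolist())
                                   ~~~~~~~~~~~~~^^^^^^^^^^^^^^^^^^^^
    return _quantile_unchecked(
        a, q, axis, out, overwrite_input, method, keepdims, weights)
    return _ureduce(a,
                    func=_quantile_ureduce_func,
    ...<5 lines>...
                    overwrite_input=overwrite_input,
                    method=method)
    r = func(a, **kwargs)
    result = _quantile(arr,
                       quantiles=q,
    ...<2 lines>...
                       out=out,
                       weights=wgt)
    slices_having_nans = np.isnan(arr[-1, ...])
                                  ~~~^^^^^^^^^
IndexError: index -1 is out of bounds for axis 0 with size 0
Traceback (most recent call last):
IndexError: index -1 is out of bounds for axis 0 with size 0
```

```bash
python3 - <<'E'
from h import *
ims=[]
for n in("scene","top"):
    c=cam(n); P=cloud(c); np.savez(f"{n}1.npz",**{k:np.array(v) for k,v in c.items()})
    hsv=cv2.cvtColor(c["img"],cv2.COLOR_BGR2HSV);H,S=hsv[...,0],hsv[...,1]
    k,l,s,ce=cv2.connectedComponentsWithStats(((H>20)&(H<35)&(S>130)&(P[...,0]>380)&(P[...,0]<760)&(P[...,1]<330)&(P[...,1]>-420)).astype(np.uint8))
    for i in range(1,k):
        if s[i,4]>25: print(n,ce[i].round(),s[i,4],np.median(P[l==i],0).round(1))
    ims.append(c["img"])
cv2.imwrite("pics/s7.png",np.hstack([cv2.resize(ims[0],(400,300),interpolation=3),cv2.resize(ims[1],(400,300),interpolation=3)]))
E
```

```text
scene [410. 188.] 284 [577.4 232.5 210.1]
top [210. 211.] 137 [570.1 234.2 221.8]
```

View pics/s7.png

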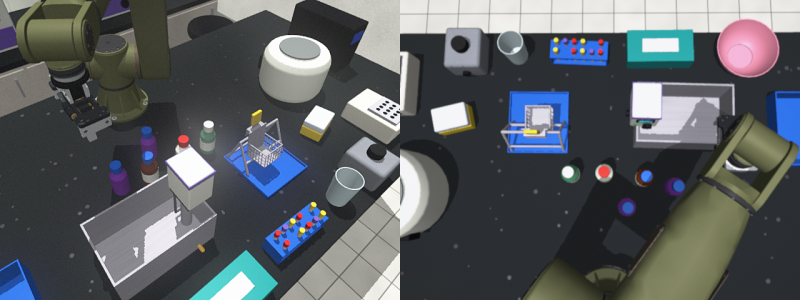

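The basket slid out but dropped back to the same perched upright pose on the stand (scene px (410,188) full size). Going back to measure again, then regrasp at full force and lift in small checked steps.

>>> arm_command([
  [1,0.0375,0,0,-0.03],
  [1,0.0375,0,0,0],
  [1,0.0375,0,0,0],
  [1,0.0375,0,0,0],
  [1,0.0375,0,0,0],
  [1,0.0375,0,0,0],
  [1,0.0375,0,0,0],
  [1,0.0375,0,0,0],
  [1,0.0375,0,0,0],
  [1,0.0375,0,0,0],
  [1,0.0375,0.035,0,0],
  [1,0.0375,0.035,0,0],
  [1,0.0375,0.04,0,0],
  [1,0.0375,0,0,0],
  [1,0,0,0,0],
  [1,0,0,0,0],
])

```text
clock: 14.38
eef_pos: [579.8, 237.7, 350.5]
eef_rot: [3.141, 0.0, 1.57]
wrist_force: [0.3, -1.3, 1.1]
finger_gap: 94.3
finger_force: 0.0
```

```bash
cat > a.py <<'E'
from h import *
def an(n,c):
    P=cloud(c); hsv=cv2.cvtColor(c["img"],cv2.COLOR_BGR2HSV);H,S=hsv[...,0],hsv[...,1]
    b=(c["z_map"]>0)&(P[...,0]>480)&(P[...,0]<720)
    q=P[b&(H>20)&(H<35)&(S>130)&(P[...,1]>190)&(P[...,1]<290)&(P[...,2]>150)&(P[...,2]<245)]
    print(n,len(q),"zmax",np.percentile(q[:,2],[1,98]).round(1),"y",np.percentile(q[:,1],[2,98]).round(1))
    for z in range(180,240,8):
        s=q[abs(q[:,2]-z)<4]
        if len(s)>3: print(z,len(s),np.percentile(s[:,0],[3,50,97]).round(1),np.percentile(s[:,1],[3,50,97]).round(1))
    g=P[b&(S<60)&(P[...,1]>222)&(P[...,1]<252)&(P[...,2]>30)&(P[...,2]<190)]
    for z in range(50,190,20):
        s=g[abs(g[:,2]-z)<5]
        if len(s)>3: print("   grey",z,len(s),np.percentile(s[:,0],[3,50,97]).round(1))
if __name__=="__main__":
    print(manip.read_state()["eef_pos"].round(1),manip.read_state()["eef_rot"].round(3))
    for n in("wrist","scene"): an(n,cam(n))
E
python3 a.py
```

```text
[579.8 237.7 350.5] [3.141 0.    1.57 ]
wrist 666 zmax [203.9 225.5] y [220.6 261. ]
204 15 [569.6 577.2 577.2] [226.4 232.6 261.2]
212 20 [567.8 576.3 576.4] [226.9 235.3 261.3]
220 408 [564.3 569.7 575.5] [221.4 241.5 260.7]
228 223 [566.1 569.7 573.4] [220.9 238.9 257.2]
   grey 50 62 [545.7 549.5 551.1]
   grey 70 426 [650.7 670.  681.2]
   grey 90 16 [597.1 678.2 679.3]
   grey 110 40 [595.  675.8 676.9]
   grey 130 114 [593.3 674.9 677.3]
   grey 150 10 [590.5 590.6 591.7]
   grey 170 7 [583.4 586.1 588. ]
scene 286 zmax [183.2 225.4] y [216.2 257.2]
180 4 [573.8 575.7 578.3] [218.5 219.6 220.3]
188 41 [573.7 580.4 581.5] [217.1 231.2 254.6]
196 47 [571.9 578.9 580.9] [217.  231.3 256.5]
204 45 [569.3 578.1 580.1] [215.9 231.4 256.7]
212 44 [571.7 577.2 578.9] [216.9 231.5 256.6]
220 79 [566.3 574.8 578.1] [216.3 235.6 256.5]
228 26 [568.1 571.8 576.8] [217.9 236.4 256. ]
   grey 50 7 [549.8 551.5 553.2]
   grey 70 69 [600.6 671.4 684.5]
   grey 90 37 [597.5 599.3 683. ]
   grey 110 44 [595.4 597.4 680.5]
   grey 130 45 [592.5 595.6 679.5]
   grey 150 30 [591.3 592.8 594. ]
   grey 170 39 [576.2 578.3 591.6]
```

>>> arm_command([
  [1,0.0015,-0.0068,0.05,0],
  [1,0,0,0.05,0],
  [1,0,0,0.04,0],
  [1,0,0,0.026,0],
  [1,0,0,0,0],
  [-1,0,0,0,0],
  [-1,0,0,0,0],
  [-1,0,0,0,0],
  [-1,0,0,0,0],
  [-1,0,0,0,0],
  [-1,0,0,0,0],
  [-1,0,0,0,0],
  [-1,0,0,0,0],
  [-1,0,0,-0.004,0],
  [-1,0,0,-0.004,0],
  [-1,0,0,-0.004,0],
  [-1,0,0,0,0],
], newtons=60)

```text
clock: 16.6
eef_pos: [575.8, 238.9, 196.2]
eef_rot: [3.135, 0.0, 1.569]
wrist_force: [18.1, -0.1, -11.3]
finger_gap: 12.5
finger_force: 59.3
```

```bash
cat > t.py <<'E'
from h import *
import sys,os
s=manip.read_state(); t=s["eef_pos"]; print(s["clock"],{k:np.round(s[k],2) for k in("eef_pos","wrist_force","moment","finger_gap","finger_force")})
for n in sys.argv[1:]:
    c=cam(n);P=cloud(c);hsv=cv2.cvtColor(c["img"],cv2.COLOR_BGR2HSV);H,S=hsv[...,0],hsv[...,1]
    q=P[(H>20)&(H<35)&(S>130)&(c["z_map"]>0)&(np.linalg.norm(P-t-[0,0,10],axis=-1)<70)]
    if len(q)<8: print(n,"no grip",len(q)); continue
    d=q-t; print(n,len(q),"grip rel TCP z",np.percentile(d[:,2],[2,98]).round(1),"x",np.percentile(d[:,0],[2,50,98]).round(1),"y",np.percentile(d[:,1],[2,98]).round(1))
E
python3 t.py scene
```

```text
16.6 {'eef_pos': array([575.77, 238.88, 196.16]), 'wrist_force': array([ 18.14,  -0.06, -11.26]), 'moment': array([-0.2 , -4.66, -0.08]), 'finger_gap': np.float64(12.47), 'finger_force': np.float64(59.27)}
scene 149 grip rel TCP z [-0.7 41.2] x [-4.8  4.2  8.1] y [-23.9   0.3]
```

>>> arm_command([
  [-1,0,0.004,-0.002,0],
  [-1,0,0.002,-0.006,0],
  [-1,0,0,-0.006,0],
  [-1,0,0,-0.006,0],
  [-1,0,0,0,0],
])

```text
clock: 17.27
eef_pos: [579.2, 239.6, 216.9]
eef_rot: [3.141, -0.0, 1.57]
wrist_force: [-0.5, 0.2, -2.9]
finger_gap: 11.6
finger_force: 60.0
```

```bash
python3 t.py scene
```

```text
17.275 {'eef_pos': array([579.18, 239.62, 216.9 ]), 'wrist_force': array([-0.48,  0.16, -2.91]), 'moment': array([-0.09,  0.13,  0.  ]), 'finger_gap': np.float64(11.59), 'finger_force': np.float64(59.98)}
scene 151 grip rel TCP z [-0.4 40.8] x [-4.5  3.8  7.9] y [-23.5   0.9]
```

>>> arm_command([
  [-1,0,0,-0.005,0],
  [-1,0,0,-0.01,0],
  [-1,0,0,-0.012,0],
  [-1,0,0,-0.014,0],
  [-1,0,0,-0.014,0],
  [-1,0,0,-0.01,0],
  [-1,0,0,-0.005,0],
  [-1,0,0,0,0],
])

```text
clock: 18.32
eef_pos: [576.7, 238.2, 275.2]
eef_rot: [-3.122, 0.007, 1.57]
wrist_force: [4.4, -1.7, -70.6]
finger_gap: 10.8
finger_force: 59.1
```

```bash
python3 t.py scene
```

```text
18.325 {'eef_pos': array([576.7 , 238.21, 275.23]), 'wrist_force': array([  4.4 ,  -1.67, -70.64]), 'moment': array([-0.18, -0.81,  0.02]), 'finger_gap': np.float64(10.8), 'finger_force': np.float64(59.1)}
scene 249 grip rel TCP z [-35.9   6.8] x [-3.   6.5  9.2] y [-21.5  18.3]
```

The foot buffer, which stands proud of the back plate, is catching under the top rail. That explains both drops. I'll lower it back to the perch, regrip low, lift 25 mm, move +x away from the rail, then go up.

>>> arm_command([
  [-1,0,0.002,0.012,0],
  [-1,0,0,0.012,0],
  [-1,0,0,0.012,0],
  [-1,0,0,0.008,0],
  [-1,0,0,0.004,0],
  [-1,0,0,0,0],
])

```text
clock: 19.12
eef_pos: [581.2, 239.5, 238.3]
eef_rot: [3.141, -0.0, 1.57]
wrist_force: [-0.0, -0.4, -3.1]
finger_gap: 10.5
finger_force: 59.8
```

```bash
python3 t.py scene
```

```text
19.125 {'eef_pos': array([581.23, 239.46, 238.34]), 'wrist_force': array([-0.02, -0.37, -3.08]), 'moment': array([-0.03,  0.18, -0.04]), 'finger_gap': np.float64(10.52), 'finger_force': np.float64(59.76)}
scene 220 grip rel TCP z [-34.8   6. ] x [-3.2  7.1  9.5] y [-21.5  18.3]
```

>>> arm_command([
  [-1,0,-0.001,0.005,0],
  [-1,0,0,0.005,0],
  [-1,0,0,0.003,0],
  [-1,0,0,0,0],
])

```text
clock: 19.68
eef_pos: [580.2, 239.4, 225.0]
eef_rot: [-3.141, 0.0, 1.57]
wrist_force: [-0.1, 0.1, -2.7]
finger_gap: 10.7
finger_force: 59.8
```

```bash
python3 t.py scene
```

```text
19.675 {'eef_pos': array([580.18, 239.42, 224.95]), 'wrist_force': array([-0.13,  0.14, -2.72]), 'moment': array([-0.03,  0.16,  0.04]), 'finger_gap': np.float64(10.7), 'finger_force': np.float64(59.76)}
scene 212 grip rel TCP z [-34.3   6. ] x [-3.   7.   9.6] y [-21.   17.9]
```

>>> arm_command([
  [-1,0,0,0.003,0],
  [-1,0,0,0,0],
])

```text
clock: 19.98
eef_pos: [580.2, 239.5, 222.3]
eef_rot: [3.141, -0.0, 1.57]
wrist_force: [-0.5, 0.2, -2.5]
finger_gap: 10.6
finger_force: 59.8
```

>>> arm_command([
  [-1,0,0,0.003,0],
  [-1,0,0,0,0],
])

```text
clock: 20.23
eef_pos: [580.7, 240.0, 222.0]
eef_rot: [3.138, -0.002, 1.57]
wrist_force: [-4.7, 1.1, 14.4]
finger_gap: 11.0
finger_force: 59.9
```

>>> arm_command([
  [-1,0,0,-0.002,0],
  [-0.4,0,0,0,0],
  [-0.4,0,0,0,0],
  [-0.4,0,0,0.012,0],
  [-0.4,0,0,0.012,0],
  [-0.4,0,0,0.008,0],
  [-0.4,0,0,0,0],
])

```text
clock: 21.1
eef_pos: [580.0, 239.4, 188.3]
eef_rot: [-3.14, 0.001, 1.57]
wrist_force: [-0.4, 0.4, -0.8]
finger_gap: 28.1
finger_force: 0.1
```

```bash
python3 t.py scene; python3 a.py | grep -v wrist
```

```text
21.1 {'eef_pos': array([579.97, 239.36, 188.26]), 'wrist_force': array([-0.42,  0.43, -0.76]), 'moment': array([-0.07,  0.04,  0.01]), 'finger_gap': np.float64(28.07), 'finger_force': np.float64(0.1)}
scene 246 grip rel TCP z [-3.9 38.6] x [-11.9  -0.6   2.7] y [-20.2  17.5]
[580.2 239.4 189. ] [-3.141  0.     1.57 ]
196 113 [571.1 580.1 580.6] [228.8 244.  264.5]
204 121 [569.7 579.1 579.6] [229.8 257.3 264.8]
212 255 [569.1 578.7 579.2] [228.8 258.6 264.8]
220 979 [566.1 572.9 578.3] [224.3 248.9 264.5]
228 1602 [567.9 572.4 576.6] [224.2 244.4 262.2]
   grey 50 133 [546.3 548.8 551.4]
   grey 70 698 [653.8 674.2 682.7]
   grey 90 100 [677.9 678.9 680.5]
   grey 110 155 [596.5 677.3 679.3]
   grey 130 130 [594.5 676.2 677.7]
   grey 150 13 [592.3 592.9 593. ]
   grey 170 94 [582.9 587.9 590.9]
scene 251 zmax [183.9 226.4] y [219.3 256.2]
188 30 [576.  582.1 584. ] [219.1 228.4 246.8]
196 38 [574.1 581.4 583. ] [219.1 229.2 249.6]
204 39 [573.6 580.4 583.3] [219.7 231.7 250.2]
212 32 [573.6 579.8 581.5] [220.5 233.1 251.4]
220 60 [567.8 578.3 580.9] [219.7 233.7 257.5]
228 49 [568.8 575.2 579.4] [223.3 238.2 257.6]
   grey 50 12 [549.  551.6 554.9]
   grey 70 58 [600.  666.8 684.2]
   grey 90 39 [598.2 600.7 683.7]
   grey 110 48 [596.1 598.7 681.1]
   grey 130 38 [594.  596.  679.1]
   grey 150 30 [592.6 593.9 595. ]
   grey 170 46 [577.4 580.9 593.7]
```

>>> arm_command([
  [-0.4,0,-0.003,0,0],
  [-1,0,0,0,0],
  [-1,0,0,0,0],
  [-1,0,0,0,0],
  [-1,0,0,0,0],
  [-1,0,0.003,-0.003,0],
  [-1,0,0.003,-0.006,0],
  [-1,0,0,-0.008,0],
  [-1,0,0,-0.01,0],
  [-1,0,0.01,-0.005,0],
  [-1,0,0.015,0,0],
  [-1,0,0.015,0,0],
  [-1,0,0,0,0],
], newtons=50)

```text
clock: 22.88
eef_pos: [623.5, 239.3, 221.1]
eef_rot: [-3.141, 0.0, 1.569]
wrist_force: [-0.1, -0.3, -2.6]
finger_gap: 11.7
finger_force: 50.0
```

```bash
python3 t.py scene
```

```text
22.875 {'eef_pos': array([623.48, 239.28, 221.14]), 'wrist_force': array([-0.13, -0.32, -2.59]), 'moment': array([-0.06,  0.16, -0.02]), 'finger_gap': np.float64(11.7), 'finger_force': np.float64(49.99)}
scene 135 grip rel TCP z [-2.7 38.5] x [-4.8  3.7  8. ] y [-20.9   3.9]
```

>>> arm_command([
  [-1,0,0,-0.01,0],
  [-1,0,0,-0.02,0],
  [-1,0,0,-0.03,0],
  [-1,0,0,-0.03,0],
  [-1,0,0,-0.025,0],
  [-1,0,0,-0.015,0],
  [-1,0,-0.015,0,0],
  [-1,-0.01,-0.025,0,0],
  [-1,-0.02,-0.03,0,0],
  [-1,-0.03,-0.03,0,0],
  [-1,-0.035,-0.03,0,0],
  [-1,-0.035,-0.023,0,0],
  [-1,-0.035,0,0,0],
  [-1,-0.035,0,0,0],
  [-1,-0.035,0,0,0],
  [-1,-0.035,0,0,0],
  [-1,-0.035,0,0,0],
  [-1,-0.035,0,0,0],
  [-1,-0.035,0,0,0],
  [-1,-0.035,0,0,0],
])

```text
clock: 25.42
eef_pos: [469.3, -171.2, 352.4]
eef_rot: [3.14, 0.001, 1.57]
wrist_force: [0.8, -0.8, -2.8]
finger_gap: 11.5
finger_force: 50.0
```

>>> arm_command([
  [-1,-0.035,0,0,0],
  [-1,-0.03,0,0,0.01],
  [-1,-0.02,0,0,0.01],
  [-1,-0.015,0,0,0.01],
  [-1,-0.013,0,0,0],
  [-1,-0.003,0,0,0],
  [-1,0,0,0,0],
  [-1,0,0,0,0],
])

```text
clock: 26.42
eef_pos: [468.8, -286.0, 351.4]
eef_rot: [3.141, 0.0, 1.54]
wrist_force: [-0.1, -1.4, -3.3]
finger_gap: 11.8
finger_force: 50.0
```

```bash
python3 t.py scene wrist
```

```text
26.425 {'eef_pos': array([ 468.84, -285.98,  351.37]), 'wrist_force': array([-0.15, -1.36, -3.32]), 'moment': array([-0.06,  0.16,  0.03]), 'finger_gap': np.float64(11.82), 'finger_force': np.float64(49.99)}
scene 256 grip rel TCP z [-6.6 25.9] x [1.6 6.6 9.1] y [-19.   22.9]
wrist 3029 grip rel TCP z [-0.3 38.1] x [-6.1 -0.2  5.5] y [-15.4  25.2]
```

>>> arm_command([
  [-1,0,0.015,0,0],
  [-1,0,0.025,0,0],
  [-1,0,0.025,0,0],
  [-1,0,0.014,0,0],
  [-1,0,0,0.02,0],
  [-1,0,0,0.03,0],
  [-1,0,0,0,0],
  [-1,0,0,0,0],
])

```text
clock: 27.52
eef_pos: [548.0, -288.9, 302.8]
eef_rot: [3.14, 0.001, 1.54]
wrist_force: [0.8, 0.1, -2.2]
finger_gap: 11.8
finger_force: 50.0
```

```bash
python3 t.py scene wrist; python3 - <<'E'
from h import *
for n in("scene","top","wrist"):
    c=cam(n);P=cloud(c);q=P[(c["z_map"]>0)&(abs(P[...,2]-155)<4)&(P[...,0]>520)&(P[...,0]<580)&(P[...,1]>-400)&(P[...,1]<-100)]
    if len(q)<20: print(n,len(q)); continue
    f=np.polyfit(q[:,1],q[:,0],1)
    for _ in range(4):
        r=q[:,0]-np.polyval(f,q[:,1]); q=q[abs(r)<3.5]; f=np.polyfit(q[:,1],q[:,0],1)
    print(n,len(q),np.polyval(f,-288).round(1),f[0].round(3),np.percentile(q[:,0]-np.polyval(f,q[:,1]),[3,97]).round(1))
E
```

```text
27.525 {'eef_pos': array([ 547.96, -288.92,  302.75]), 'wrist_force': array([ 0.75,  0.06, -2.23]), 'moment': array([-0.14,  0.13,  0.01]), 'finger_gap': np.float64(11.77), 'finger_force': np.float64(49.99)}
scene 67 grip rel TCP z [-7.6 10.5] x [ 2.   6.4 18.5] y [-19.1  21.9]
wrist 3030 grip rel TCP z [-0.  38.2] x [-6.1 -0.2  5.5] y [-15.6  25.2]
scene 356 549.2 0.028 [-3.2  2.7]
top 260 546.9 0.03 [-2.8  3.1]
wrist 1520 546.6 0.029 [-2.8  2.6]
```

>>> arm_command([
  [-1,0,-0.0006,0.008,0],
  [-1,0,0,0.012,0],
  [-1,0,0,0.012,0],
  [-1,0,0,0.012,0],
  [-1,0,0,0.012,0],
  [-1,0,0,0.01,0],
  [-1,0,0,0.01,0],
  [-1,0,0,0.005,0],
  [-1,0,0,0,0],
])

```text
clock: 28.9
eef_pos: [547.0, -288.8, 220.0]
eef_rot: [-3.141, -0.0, 1.54]
wrist_force: [0.1, 0.2, -3.1]
finger_gap: 11.8
finger_force: 50.0
```

>>> arm_command([
  [-1,0,0,0.006,0],
  [-1,0,0,0.006,0],
  [-1,0,0,0.006,0],
  [-1,0,0,0.006,0],
  [-1,0,0,0.005,0],
  [-1,0,0,0.003,0],
  [-1,0,0,0,0],
])

```text
clock: 29.78
eef_pos: [547.0, -288.8, 188.1]
eef_rot: [-3.141, -0.0, 1.54]
wrist_force: [0.8, -0.5, -2.4]
finger_gap: 12.0
finger_force: 50.0
```

>>> arm_command([
  [-1,0,0,0.002,0],
  [-1,0,0,0.002,0],
  [-1,0,0,0.001,0],
  [-1,0,0,0,0],
])

```text
clock: 30.28
eef_pos: [547.2, -289.0, 185.3]
eef_rot: [3.14, 0.001, 1.54]
wrist_force: [-5.8, 3.9, 11.8]
finger_gap: 11.7
finger_force: 50.0
```

>>> arm_command([
  [-1,0,0,0.001,0],
  [-1,0,0,0.001,0],
  [-1,0,0,0,0],
])

```text
clock: 30.65
eef_pos: [547.3, -289.0, 185.2]
eef_rot: [3.139, 0.002, 1.54]
wrist_force: [-10.5, 7.1, 25.7]
finger_gap: 11.4
finger_force: 50.0
```

Contact at TCP z 185, so the bridge is on the rim. Backing off and releasing.

>>> arm_command([
  [-1,0,0,-0.002,0],
  [-1,0,0,0,0],
  [-0.6,0,0,0,0],
  [-0.4,0,0,0,0],
  [-0.2,0,0,0,0],
  [-0.2,0,0,0,0],
])

```text
clock: 31.4
eef_pos: [547.1, -288.9, 183.1]
eef_rot: [-3.141, -0.0, 1.54]
wrist_force: [0.2, -0.2, -0.7]
finger_gap: 37.2
finger_force: 0.0
```

```bash
cat > b.py <<'E'
from h import *
s=manip.read_state(); print(s["clock"],s["eef_pos"].round(1),s["wrist_force"].round(1),s["finger_gap"])
for n in("scene","wrist","top"):
    c=cam(n);P=cloud(c);hsv=cv2.cvtColor(c["img"],cv2.COLOR_BGR2HSV);H,S=hsv[...,0],hsv[...,1]
    b=(c["z_map"]>0)&(P[...,0]>500)&(P[...,0]<700)&(P[...,1]>-360)&(P[...,1]<-200)
    q=P[b&(H>20)&(H<35)&(S>130)&(P[...,2]>150)&(P[...,2]<240)]
    print(n,len(q))
    for z in range(174,234,8):
        k=q[abs(q[:,2]-z)<4]
        if len(k)>4: print(z,len(k),np.percentile(k[:,0],[3,50,97]).round(1),np.percentile(k[:,1],[3,97]).round(1),k[:,2].max().round(1))
    g=P[b&(P[...,2]>40)&(P[...,2]<62)&(P[...,0]>560)&(P[...,0]<650)]
    if len(g)>30:
        A=np.c_[g[:,:2],np.ones(len(g))]; f=np.linalg.lstsq(A,g[:,2],rcond=None)[0]
        print("floor",len(g),np.percentile(g,[2,50,98],axis=0).round(1).tolist(),"slope",f[:2].round(3))
    g=P[b&(abs(P[...,2]-112)<5)&(P[...,0]>555)&(P[...,0]<655)]
    if len(g)>20: print("box top",len(g),np.percentile(g,[1,99],axis=0).round(1).tolist())
E
python3 b.py
```

```text
31.4 [ 547.1 -288.9  183.1] [ 0.2 -0.2 -0.7] 37.24186869185364
scene 0
floor 1410 [[560.7, -329.0, 49.5], [594.9, -284.6, 53.0], [642.8, -246.7, 58.7]] slope [-0.022  0.005]
box top 438 [[559.0, -331.4, 107.4], [645.6, -243.2, 116.5]]
wrist 2944
182 66 [542.6 547.5 552.3] [-266.4 -263.7] 185.8
190 104 [542.7 548.  552.7] [-266.4 -263.6] 193.8
198 114 [543.1 547.9 553. ] [-266.1 -263.6] 201.9
206 132 [543.1 548.1 553.4] [-266.4 -263.5] 209.9
214 153 [543.5 548.5 553.6] [-266.3 -263.6] 218.0
222 2375 [542.9 548.2 553.4] [-303.9 -264.8] 224.2
floor 7172 [[569.3, -328.7, 51.6], [604.9, -290.5, 53.3], [639.9, -245.5, 55.5]] slope [-0.017 -0.   ]
box top 1856 [[557.2, -331.1, 108.8], [643.7, -243.0, 114.5]]
top 0
floor 640 [[581.8, -313.2, 46.6], [613.9, -283.7, 52.0], [641.3, -246.3, 59.4]] slope [-0.009  0.015]
box top 131 [[560.2, -306.8, 107.2], [643.9, -243.8, 115.9]]
```

The basket hangs with its floor at z 53 and about 1° tilt; centre about (600, -287). Retracting, then over to the amber bottle.

>>> arm_command([
  [-0.2,0,0,-0.01,0],
  [-0.2,0,0,-0.02,0],
  [-0.2,0,0,-0.03,0],
  [-0.2,0,0,-0.03,0],
  [0.3,0.02,-0.02,-0.03,0],
  [0.3,0.04,-0.03,0,0],
  [0.3,0.04,-0.03,0,0],
  [0.3,0.04,-0.03,0,0],
  [0.3,0.02,0,0,0],
  [0.3,0,0,0,0.18],
  [0.3,0,0,0,0.18],
  [0.3,0,0,0,0.18],
  [0.3,0,0,0,0.18],
  [0.3,0,0,0,0.18],
  [0.3,0,0,0,0.18],
  [0.3,0,0,0,0.18],
  [0.3,0,0,0,0.18],
  [0.3,0,0,0,0.1],
  [0.3,0,0,0,0],
])

```text
clock: 33.92
eef_pos: [442.1, -125.5, 303.9]
eef_rot: [3.141, -0.001, 0.001]
wrist_force: [0.2, 0.1, 0.8]
finger_gap: 60.9
finger_force: 0.0
```

```bash
python3 b.py | head -9; python3 - <<'E'
from m import *
s=manip.read_state(); print(s["eef_pos"].round(1),s["eef_rot"].round(3),s["joints"].round(2))
for n in("top","scene","wrist"):
    c=cam(n);P=cloud(c);hsv=cv2.cvtColor(c["img"],cv2.COLOR_BGR2HSV);H,S,V=[hsv[...,i].astype(int) for i in range(3)]
    m=(H>95)&(H<120)&(S>110)&(P[...,2]>(136 if n!="scene" else 134))&(P[...,2]<150)&(P[...,0]>300)&(P[...,0]<520)&(P[...,1]<0)&(P[...,1]>-300)
    k,l,st,ce=cv2.connectedComponentsWithStats(m.astype(np.uint8))
    for i in range(1,k):
        if st[i,4]>40:
            q=P[l==i]; print(n,ce[i].round(),st[i,4],"mid",((np.percentile(q,2,axis=0)+np.percentile(q,98,axis=0))/2).round(1),np.ptp(q[:,:2],axis=0).round())
E
```

```text
33.925 [ 442.1 -125.5  303.9] [0.2 0.1 0.8] 60.8810845778086
scene 462
182 41 [552.1 554.3 555.5] [-306.5 -268.7] 185.6
190 70 [551.2 554.5 555.6] [-307.3 -267.4] 194.0
198 65 [552.5 554.4 556.1] [-307.5 -267.8] 201.8
206 62 [553.4 554.8 556.4] [-306.8 -267.6] 210.0
214 69 [551.  554.9 556.6] [-307.3 -267.4] 217.9
222 155 [545.1 551.3 555.9] [-306.3 -266.6] 224.3
floor 1408 [[560.9, -329.2, 49.4], [594.5, -284.8, 52.9], [642.8, -246.6, 58.0]] slope [-0.021  0.002]
[ 442.1 -125.5  303.6] [ 3.141e+00 -0.000e+00  2.000e-03] [-0.36  0.03  1.6   0.    1.5   1.21]
top [441. 299.] 82 mid [ 402.3 -220.9  140.2] [26. 19.]
scene [234. 209.] 190 mid [338.2 -65.4 140. ] [40. 37.]
scene [236. 250.] 232 mid [ 439.5 -127.2  139.5] [39. 37.]
scene [184. 265.] 250 mid [ 407.8 -230.8  139.3] [40. 37.]
wrist [319. 227.] 1186 mid [ 437.  -126.   141.1] [37. 37.]
wrist [424. 258.] 1141 mid [ 405.8 -228.8  140.2] [38. 37.]
wrist [264. 324.] 680 mid [335.5 -69.3 140.2] [38. 29.]
```

>>> arm_command([
  [0.3,-0.005,0.0008,0,0],
  [0.3,0,0,0.03,0],
  [0.3,0,0,0.045,0],
  [0.3,0,0,0.045,0],
  [0.3,0,0,0.035,0],
  [0.3,0,0,0.02,0],
  [0.3,0,0,0.01,0],
  [0.3,0,0,0.004,0],
  [0.3,0,0,0,0],
  [-1,0,0,0,0],
  [-1,0,0,0,0],
  [-1,0,0,0,0],
  [-1,0,0,0,0],
  [-1,0,0,0,0],
  [-1,0,0,0,0],
], newtons=25)

```text
clock: 36.1
eef_pos: [437.3, -126.5, 114.5]
eef_rot: [3.141, -0.001, -0.0]
wrist_force: [-0.7, -0.6, 4.5]
finger_gap: 37.9
finger_force: 25.0
```

>>> arm_command([
  [-1,0,0,-0.005,0],
  [-1,0,0,-0.015,0],
  [-1,0,0,-0.03,0],
  [-1,0,0,-0.04,0],
  [-1,0,0,-0.045,0],
  [-1,0,0,-0.045,0],
  [-1,0,0,-0.035,0],
  [-1,0,0,-0.02,0],
  [-1,0,0.015,-0.01,0],
  [-1,0,0.025,0,0],
  [-1,0,0.03,0,0],
  [-1,0,0.03,0,0],
  [-1,0,0.03,0,0],
  [-1,0,0.02,0,0],
  [-1,0,0.0105,0,0],
  [-1,0,0,0,0],
  [-1,0,0,0,0],
])

```text
clock: 38.22
eef_pos: [437.2, -286.2, 359.4]
eef_rot: [-3.142, -0.0, 0.0]
wrist_force: [0.5, 0.7, -2.6]
finger_gap: 37.4
finger_force: 25.0
```

>>> arm_command([
  [-1,0.015,0,0,0],
  [-1,0.025,0,0,0],
  [-1,0.03,0,0,0],
  [-1,0.03,0,0,0],
  [-1,0.03,0,0,0],
  [-1,0.02,0,0,0],
  [-1,0.0123,0,0,0],
  [-1,0,0,0,0],
  [-1,0,0,0,0],
])

```text
clock: 39.35
eef_pos: [599.4, -286.5, 359.2]
eef_rot: [-3.142, 0.0, 0.0]
wrist_force: [-0.2, 0.2, -2.2]
finger_gap: 37.8
finger_force: 25.0
```

```bash
python3 - <<'E'
from h import *
s=manip.read_state(); t=s["eef_pos"]; print(s["clock"],t.round(1),s["eef_rot"].round(3),s["wrist_force"].round(1),s["moment"].round(2))
for n in("scene","wrist"):
    c=cam(n);P=cloud(c);b=(c["z_map"]>0)&(abs(P[...,0]-t[0])<45)&(abs(P[...,1]-t[1])<45)
    for z in range(228,350,12):
        k=P[b&(abs(P[...,2]-z)<6)]
        if len(k)>8: print(n,z,len(k),np.percentile(k[:,0],[2,98]).round(1),np.percentile(k[:,1],[2,98]).round(1),k[:,2].min().round(1))
    im=c["img"]
    if n=="scene":cv2.imwrite("pics/s8.png",cv2.resize(im[100:400,80:480],(800,600)))
E
```

```text
39.35 [ 599.4 -286.5  359.2] [-3.142  0.     0.   ] [-0.2  0.2 -2.2] [0.05 0.16 0.06]
scene 252 129 [599.9 630.2] [-315.9 -266.5] 246.5
scene 264 134 [603.9 630.4] [-315.9 -261.7] 258.1
scene 276 176 [600.9 630.9] [-316.5 -262. ] 270.0
scene 288 175 [599.4 630.8] [-316.4 -262.2] 282.0
scene 300 182 [602.2 630.8] [-316.3 -263.5] 294.1
scene 312 207 [598.6 631. ] [-316.  -262.1] 306.0
scene 324 192 [601.4 630.2] [-315.7 -261.8] 318.1
scene 336 424 [592.2 629.5] [-314.7 -259.5] 330.0
scene 348 304 [598.2 623.2] [-308.4 -264.5] 342.0
wrist 252 97 [615.6 628.1] [-309.8 -263.1] 247.5
wrist 264 105 [615.7 628.5] [-309.3 -265. ] 258.1
wrist 276 175 [613.2 628.8] [-311.6 -261.6] 270.2
wrist 288 203 [613.8 628.8] [-311.7 -261.9] 282.2
wrist 300 236 [614.1 628.8] [-310.5 -261.1] 294.1
wrist 312 371 [609.8 628.8] [-313.4 -259.7] 306.0
wrist 324 318 [612.4 628.4] [-310.3 -260.6] 318.0
wrist 336 1725 [600.2 627.7] [-313.4 -258.3] 330.0
wrist 348 1601 [601.3 621.9] [-307.4 -264.4] 342.0
```

View pics/s8.png

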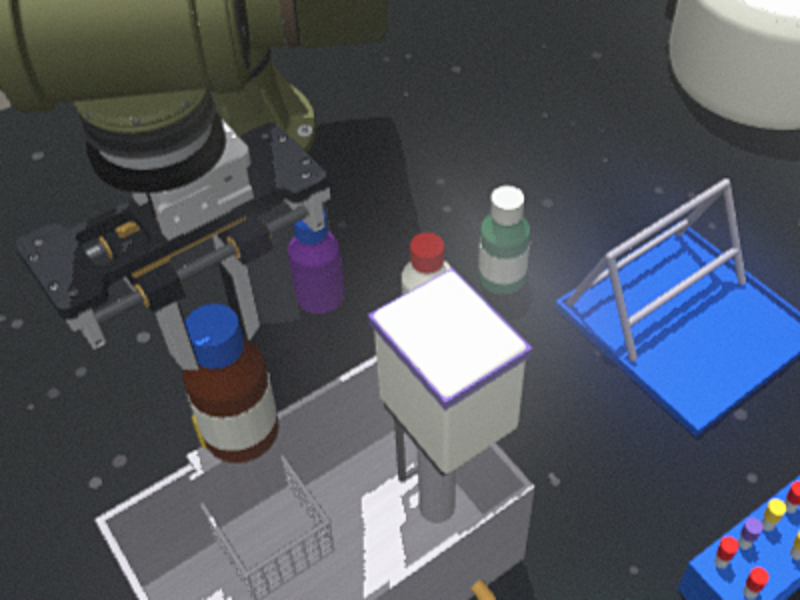

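The amber bottle hangs upright over the basket (bottle at px (232,420), basket at (265,540)). Lowering.

>>> arm_command([
  [-1,0,0.0005,0.01,0],
  [-1,0,0,0.02,0],
  [-1,0,0,0.025,0],
  [-1,0,0,0.025,0],
  [-1,0,0,0.025,0],
  [-1,0,0,0.02,0],
  [-1,0,0,0.015,0],
  [-1,0,0,0.012,0],
  [-1,0,0,0.01,0],
  [-1,0,0,0.008,0],
  [-1,0,0,0.006,0],
  [-1,0,0,0,0],
])

```text
clock: 40.95
eef_pos: [599.3, -287.3, 182.9]
eef_rot: [-3.141, 0.0, -0.0]
wrist_force: [-0.6, -0.8, -3.0]
finger_gap: 37.3
finger_force: 25.0
```

>>> arm_command([
  [-1,0,0,0.004,0],
  [-1,0,0,0.003,0],
  [-1,0,0,0.003,0],
  [-1,0,0,0.002,0],
  [-1,0,0,0,0],
])

```text
clock: 41.58
eef_pos: [599.3, -287.3, 171.1]
eef_rot: [-3.142, 0.0, -0.0]
wrist_force: [0.1, 0.0, -3.0]
finger_gap: 37.7
finger_force: 25.0
```

>>> arm_command([
  [-1,0,0,0.001,0],
  [-1,0,0,0.001,0],
  [-1,0,0,0,0],
])

```text
clock: 41.95
eef_pos: [599.4, -287.3, 169.2]
eef_rot: [-3.142, 0.0, -0.0]
wrist_force: [-0.6, 1.2, -2.2]
finger_gap: 37.3
finger_force: 25.0
```

>>> arm_command([
  [-1,0,0,0.001,0],
  [-1,0,0,0,0],
])

```text
clock: 42.2
eef_pos: [599.3, -287.3, 168.2]
eef_rot: [-3.142, 0.0, -0.0]
wrist_force: [-0.9, 1.0, -2.5]
finger_gap: 37.4
finger_force: 25.0
```

>>> arm_command([
  [-1,0,0,0.001,0],
  [-1,0,0,0,0],
])

```text
clock: 42.45
eef_pos: [599.3, -287.3, 167.1]
eef_rot: [-3.142, 0.0, -0.0]
wrist_force: [-0.4, 0.4, -2.8]
finger_gap: 37.8
finger_force: 25.0
```

>>> arm_command([
  [-1,0,0,0.001,0],
  [-1,0,0,0,0],
])

```text
clock: 42.7
eef_pos: [599.6, -287.4, 166.8]
eef_rot: [3.141, -0.001, -0.0]
wrist_force: [1.5, 0.7, 1.6]
finger_gap: 37.3
finger_force: 25.0
```

Touchdown. Releasing and retracting.

>>> arm_command([
  [-0.1,0,0,0,0],
  [0.1,0,0,0,0],
  [0.3,0,0,0,0],
  [0.3,0,0,0,0],
  [0.3,0,0,-0.01,0],
  [0.3,0,0,-0.02,0],
  [0.3,0,0,-0.04,0],
  [0.3,0,0,-0.05,0],
  [0.3,0,0,-0.05,0],
  [0.3,-0.04,0,-0.03,0],
  [0.3,-0.05,0,0,0],
  [0.3,-0.05,0,0,0],
  [0.3,-0.05,0,0,0],
  [0.3,0,0,0,0],
  [0.3,0,0,0,0],
])

```text
clock: 44.58
eef_pos: [409.7, -287.4, 367.0]
eef_rot: [3.141, -0.001, -0.0]
wrist_force: [0.9, -0.5, -1.2]
finger_gap: 61.2
finger_force: 0.0
```

```bash
python3 - <<'E'
from h import *
s=manip.read_state(); print(s["clock"],s["eef_pos"].round(1),s["finger_gap"])
for n in("scene","top"):
    c=cam(n);P=cloud(c);hsv=cv2.cvtColor(c["img"],cv2.COLOR_BGR2HSV);H,S=hsv[...,0],hsv[...,1]
    b=(c["z_map"]>0)&(P[...,0]>500)&(P[...,0]<700)&(P[...,1]>-360)&(P[...,1]<-200)&(P[...,2]<240)
    q=P[b&(H>20)&(H<35)&(S>130)&(P[...,2]>150)]
    for z in (182,198,214,222):
        k=q[abs(q[:,2]-z)<4]
        if len(k)>4: print(n,"grip",z,np.percentile(k[:,0],[3,50,97]).round(1),np.percentile(k[:,1],[3,97]).round(1),k[:,2].max().round(1))
    q=P[b&(H>95)&(H<120)&(S>110)&(P[...,2]>150)]
    if len(q)>8: 
        t=q[q[:,2]>q[:,2].max()-5]; print(n,"cap top z",np.median(t[:,2]).round(1),"mid",((t.max(0)+t.min(0))/2).round(1))
    k=P[b&(abs(P[...,0]-600)<45)&(P[...,2]>70)&(P[...,2]<160)]
    for z in (125,145): 
        w=k[abs(k[:,2]-z)<5]
        if len(w)>5: print(n,"body",z,np.percentile(w,[2,98],axis=0)[:,:2].round(1).tolist())
E
```

```text
44.575 [ 409.7 -287.4  367. ] 61.19900005002574
scene grip 182 [552.  554.2 555.9] [-307.2 -268. ] 185.9
scene grip 198 [551.5 554.8 556.3] [-306.9 -266.5] 201.9
scene grip 214 [551.4 555.1 556.6] [-307.5 -267.8] 217.9
scene grip 222 [544.7 551.3 555.6] [-306.5 -266.6] 225.5
scene cap top z 193.1 mid [ 603.9 -287.3  194.1]
scene body 125 [[559.4, -327.1], [631.4, -246.8]]
scene body 145 [[560.0, -323.9], [630.4, -247.7]]
top grip 198 [541.8 543.2 550.1] [-297.6 -264.6] 201.7
top grip 214 [542.5 544.2 553.9] [-300.  -264.9] 218.0
top grip 222 [543.5 548.9 553.6] [-304.9 -265.7] 225.0
top cap top z 194.5 mid [ 600.7 -286.8  195.8]
top body 125 [[557.5, -300.1], [612.2, -244.5]]
top body 145 [[558.5, -313.5], [627.0, -251.3]]
```

The basket hasn't moved, and the bottle is upright in it with its cap top at z 193, as expected for a bottle standing on the basket floor. Handing in.

```bash
python3 -c "
from cell import ticket; print(ticket.sign_off())"
```

```text
the job is handed in; nothing more can be done
None
```

The basket hangs upright and released on the tank's near wall beside the thermostat, with the amber bottle standing upright on its floor. The job was handed in at about 45 s, but sign-off returned no verdict. The basket came out of the grip twice while I was unhooking it, landing back on the stand each time, and neither the white nor the green bottle was touched.

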